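# File the dried tile on its pile by feel

## Robot

A 6-joint arm with a two-finger parallel gripper is mounted at the origin on a cart in front of the work surface, level with it; the furniture and walls round the work are solid. World frame = base frame: x ahead of the robot, y to its left, z up, the work surface at z = 0. Lengths are in m, angles in degrees, forces in N, time in s.
With the tool pointing down it reaches from about 0.3 to 0.75 m from the base axis. Payload 8.5 kg.
Tool frame: the origin (TCP) lies at the very end of the fingers, on their centre line; the grasp point (between the pads) lies 19 mm behind it (env.grip_point_offset is the distance from the TCP to the grasp point, in m); z points along the fingers, y is the direction in which the jaws open and shut (so a half turn about z gives the same grasp; the last joint's range is limited). The gripper opens to 85 mm and grips with 20 to 120 N. Pads are 22 mm wide; open, the fingers measure 114 mm over their backs; the gripper's body (76 mm by 85 mm) begins 54 mm behind the grasp point. The pads swing forward as they close: fully open they stand 13 mm farther back than shut.
Start: joints at [-80.862, 21.807, 74.336, -0, 83.858, -12.336], TCP at [0.201, -0.512, 0.231] pointing down, gripper open.
Joint ranges: [-178.18, 178.18], [-50.72, 133.34], [12.68, 142.11], [-81.47, 261.47], [9.98, 163.14], [-165.26, 165.26]. Speed limits (degrees/s): [136.94, 136.94, 180, 180, 180, 180].

## Interface

Orientations are given as a 3x3 rotation matrix whose columns are the frame's x, y, z axes.
In Python, from rig import env gives the robot as it stands.
- The arm moves only by the tool move_arm, never from a script. Its argument "moves" is a list of rows, each a list of 4 numbers: the shift along the tool's x, y, z in mm, then the turn about the tool's z in rad. In form: [[tx, ty, tz, spin], ...]. A call has 1 to 20 rows; each row is the pose to reach, as a shift and turn from the pose commanded when the call began, along the tool's axes at that moment; what a row does not reach only later rows make up. A row lasts 1/10 s, in which the tool goes at most 50 mm and 8.59 degrees, less where a joint would pass 70% of its speed; a pose out of reach is approached as far as the arm can. A call with a gripper value outside its range is refused whole. "grip" is the closure, from 0 (fully open) to 1 (shut), set as the call begins (left out, the last holds). The fingers move at their own pace and stop on an object; "grip_force" is the grip in N (left out, the last holds). Time passes only in rows, so rows that repeat a pose let the fingers close. It gives the time, the measured TCP pose, the force and the opening at its end, in the units of the state.
- env.observe(): the state, without advancing time (a new reading comes with each control period).
- env.get_image(name): name is "scene" or "top"; returns the picture (384x512x3 uint8, red, green, blue); there is no depth.
- env.get_calibration(name): a dict with "fovy" (degrees; the focal length in pixels is half the picture's height over the tangent of half this angle, whatever the lens; pixels are square), "cx", "cy" (the principal point, pixels), "extrinsics" (4x4, takes a point from world to camera coordinates). Camera axes: x right, y up, looking along -z (the intrinsics and any distortion apply to the point x, -y, -z); pixel columns grow to the right and rows downward; lengths in m; the calibration is good to about 2 mm. A picture is of the moment at which its call begins. get_calibration takes no time and is no camera call.
- env.close_job(): hands the job in, once; it reports no verdict.
Trained networks look in the newest picture that a camera, given by its name, has taken for a name from the list of things; names that differ only in an ending like _2 or _b are one class to them, and where a whole thing is asked for, a point or a joint stands for the part that bears it (a point fixed in the world has none). Each returns a list of dicts, best first, with "conf" (0 to 1); they miss things now and then, are a little off and sometimes report something else, mostly with a low value. They report only what shows in the picture. A call takes as long as a camera call. They do not tell look-alikes from the thing itself.
- env.silhouettes(camera, name): "region" (384x512 bool, what is visible of it) and "point" ([row, column] in pixels, amid what is visible of it).
- env.tip_of(camera, name): "point" ([row, column] in pixels: a listed point, or the origin of a listed thing).
The state is a dict: "time_s": time; "q": joint angles; "qvel": joint speeds; "joint_efforts": joint torques, N m; "position": TCP position; "tool_rot": TCP orientation; "ft_force": force on the tool from outside, world axes, zero at the start; "wrist_torque": the same for the moment, N m; "grip_width": finger opening in m.
Only numpy, scipy, OpenCV 4.12 (cv2) and the standard library are available. Lean on these libraries where they do the work, as an engineer would, in place of code of your own. Each camera call takes 0.05 s, during which the arm holds its last target.

## Task

Take the navy tile out of the drying rack, set it down flat on the bare table and let go, then take it again by its other pair of sides so that it fits between the cheeks of the stacker. Lower it gently, square over the pile of navy tiles whose height you do not know, until you feel it resting flat on the top tile; only then let go. Leave the cream tile in the rack.

Things in the scene. Friction and masses are not known exactly. Their poses are not given: they have to be found in the camera images.
- navy_tile: The tile to move: flat, navy blue, 50 (its x) x 58 (its y) x 8.5 mm (z), about 50 g. Origin at the centre of its underside, z up. Lies loose in one of the rack's two bays, its axes nearly parallel to the rack's. In the bay only its ends facing +y and -y (58 mm apart) can be gripped; its x sides lie about 4 mm from the battens.
- cream_tile: Cream tile of the same size and origin, lying in the other bay; it stays there.
- rack: Drying rack, fixed: grey board 160 (x) x 150 (y) mm, 8 mm thick, on which the tiles lie, with three battens along y at x = -71, 0 and +71 mm, 13 mm wide, tops 25 mm above the table. The two bays between them, 58 mm wide, are centred at x = -35.5 and +35.5 mm; which tile lies in which varies. Origin under the board's centre at table height, z up.
- stacker: Wooden tile stacker, fixed. Origin at the centre of its foot at table height, z up. Base 79 (x) x 120 (y) mm, 40 mm high. Two upright plywood cheeks, 10 mm thick, 56 mm long along x: inner faces at y = -36 and +36 mm, tops 100 mm above the table. A tile between them has 7 mm to spare at each y end: no room for fingers there; the +x and -x sides are open.
- stacker_mouth (a point): Point on the stacker's axis, midway between the cheek tops, 100 mm above the table. Below it, centred, stands the fixed pile of navy tiles like the loose one, turned alike (50 mm along the stacker's x, 58 mm along its y). The pile's level top lies somewhere between 50 and 82 mm above the table, different every time and not told.
- bare_table (a point): Point on the table top about midway between rack and stacker, the middle of a stretch of bare table some 150 mm across, handy for setting the tile down (anywhere else bare will do). Fixed. A heavy banding wheel, some 150 mm high and 170 mm wide, stands nearer the robot, its axis about 220 mm to the -x and 150 mm to the -y of this point.
Not all that is in view belongs to the job. There is more than one size of the navy_tile; the job needs the middle-sized.

How it is judged (in metres and radians):
On the way, in this order (a step that is already met when the one before it is completed fails the run):
1. the navy tile has been lifted out of the rack (height (world z) of navy_tile above 0.035 m), for 0.1 s.
2. the navy tile lies flat on the bare table, let go (height (world z) of navy_tile below 0.004 m and angle between navy_tile's own z axis and vertical below 0.06 rad and contact force between the fingers and navy_tile below 0.05 N and linear speed of navy_tile below 0.02 m/s), for 0.2 s.
3. the navy tile rests square and flat on the pile while the fingers still hold it (contact force between navy_tile and stacker above 0.3 N and contact force between the fingers and navy_tile above 0.5 N and angle between navy_tile's own z axis and vertical below 0.1 rad and linear speed of navy_tile below 0.03 m/s and angle between the x axis of navy_tile and the x axis of stacker, either way round below 0.07 rad and x of navy_tile in the frame of stacker between -0.006 and 0.006 m and y of navy_tile in the frame of stacker between -0.005 and 0.005 m and z of navy_tile in the frame of stacker between 0.045 and 0.087 m), for 0.1 s.
At the end, for the whole second after the job is handed in: The navy tile lies at rest and flat (within 0.06 rad) on the pile between the cheeks, square to the stacker (within 0.1 rad), centred within 7 mm along the stacker's x and 6 mm along its y (contact force between navy_tile and stacker above 0.1 N and linear speed of navy_tile below 0.02 m/s and angle between navy_tile's own z axis and vertical below 0.06 rad and angle between the x axis of navy_tile and the x axis of stacker, either way round below 0.1 rad and x of navy_tile in the frame of stacker between -0.007 and 0.007 m and y of navy_tile in the frame of stacker between -0.006 and 0.006 m and z of navy_tile in the frame of stacker between 0.045 and 0.087 m); the robot touches nothing.
It fails at once if the navy tile is pressed on the stacker or the pile with more than 40 N (contact force between navy_tile and stacker above 40 N).
It fails at once if the cream tile is moved by more than 20 mm (distance of cream_tile from where it was at the start of the episode above 0.02 m).
It also fails if it takes over 64 s, if anything falls off the work surface, if the arm or the gripper's body presses on something with over 40 N, if the wrist force passes 120 N, or if a joint passes its speed limit or range.

## Working session

There is one attempt and no reset: what is moved stays moved. The work goes in short steps, Python scripts to look and compute and a tool call to move; the robot and the scene stay as the last step left them, time stands still between calls to the robot, and variables do not carry over. Pictures are saved under pics/ and viewed, and the job is handed in when it is done.

Besides the shell and the picture viewer there is one more tool, called after "Emit:" as a command line: name --pt "numbers of a row" for each row, then --argument value for the rest. move_arm: Moves the arm, as the interface text tells. Its arguments: {"type":"object","properties":{"moves":{"type":"array"},"grip":{"type":"number"},"grip_force":{"type":"number"}},"required":["moves"]}

```bash
mkdir -p pics; ls
cat > h.py <<'E'
import numpy as np,cv2
from rig import env
def cal(n):
    c=env.get_calibration(n); return c
E
python3 - <<'E'
from h import *
o=env.observe(); print(o)
for n in("scene","top"):
    im=env.get_image(n); cv2.imwrite(f"pics/{n}0.png",im[:,:,::-1]); print(env.get_calibration(n))
    for k in("navy_tile","cream_tile","rack","stacker"):
        print(n,k,[(round(d["conf"],2),d["point"],int(d["region"].sum())) for d in env.silhouettes(n,k)])
    for k in("navy_tile","cream_tile","rack","stacker","stacker_mouth","bare_table"):
        print(n,k,[(round(d["conf"],2),d["point"]) for d in env.tip_of(n,k)])
E
```

```text
pics
{'time_s': 0.0, 'q': array([-8.08631088e+01,  2.18413277e+01,  7.43877278e+01,  2.25962315e-04,
        8.38578822e+01, -1.23359514e+01]), 'qvel': array([-0.14582849, -0.00031455,  0.00869261, -0.00697631, -0.06552805,
        0.00921862]), 'joint_efforts': array([ 1.02635237e-03, -4.48460484e+01, -2.31281161e+01, -1.17710979e-04,
        4.70177358e-03,  6.29835043e-06]), 'position': array([ 0.2012798 , -0.51151184,  0.23069111]), 'tool_rot': array([[ 9.30591374e-01,  3.66059609e-01, -2.37074250e-04],
       [ 3.66059539e-01, -9.30590225e-01,  1.49871935e-03],
       [ 3.28001639e-04, -1.48147859e-03, -9.99998849e-01]]), 'ft_force': array([ 0.2153397 , -0.5316791 ,  0.47013545]), 'wrist_torque': array([0.02104993, 0.04212919, 0.0800548 ]), 'grip_width': 0.08505371932998597}
{'fovy': 54.52200516319514, 'cx': 256.8344177257464, 'cy': 192.97844868158904, 'extrinsics': array([[-0.67422354, -0.73847023,  0.0091836 ,  0.38628795],
       [ 0.44367915, -0.39507566,  0.80440291, -0.35811207],
       [-0.59039938,  0.54642195,  0.59401315, -0.60719409],
       [ 0.        ,  0.        ,
[... 833 characters left out ...]
-0.63000186],
       [-0.20257145,  0.00285372,  0.97926333, -1.12142879],
       [ 0.        ,  0.        ,  0.        ,  1.        ]])}
top navy_tile [(0.81, [172.8, 232.2], 883), (0.76, [214.7, 153.1], 437), (0.59, [168.2, 168.3], 230)]
top cream_tile [(0.87, [241.9, 156.1], 440)]
top rack [(0.74, [216.1, 339.2], 1611), (0.7, [229.2, 155.2], 2737)]
top stacker [(0.57, [216.9, 337.4], 1654)]
top navy_tile [(0.85, [173.1, 231.7]), (0.65, [215.1, 155.9]), (0.57, [170.5, 169.8])]
top cream_tile [(0.93, [240.7, 157.8])]
top rack [(0.74, [231.8, 153.7])]
top stacker [(0.66, [219.6, 332.7])]
top stacker_mouth [(0.68, [205.3, 346.6])]
top bare_table [(0.8, [223.4, 241.6]), (0.59, [216.1, 333.8])]
```

View pics/scene0.png

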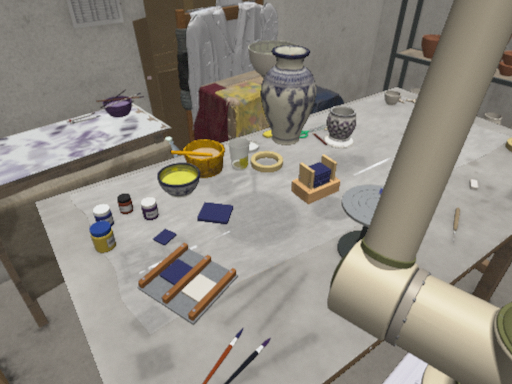

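View pics/top0.png

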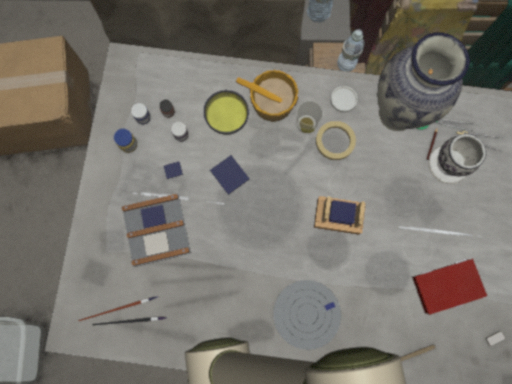

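Run:
```python
import cv2,numpy as np
a=cv2.imread("pics/top0.png")[150:290,90:250]; cv2.imwrite("pics/topcrop.png",cv2.resize(a,None,fx=5,fy=4.2*5/4.2*0.8,interpolation=cv2.INTER_CUBIC))
a=cv2.imread("pics/scene0.png")[200:335,110:290]; cv2.imwrite("pics/scenecrop.png",cv2.resize(a,None,fx=4.4,fy=4.4,interpolation=cv2.INTER_CUBIC))
```

```text
(no output)
```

View pics/topcrop.png

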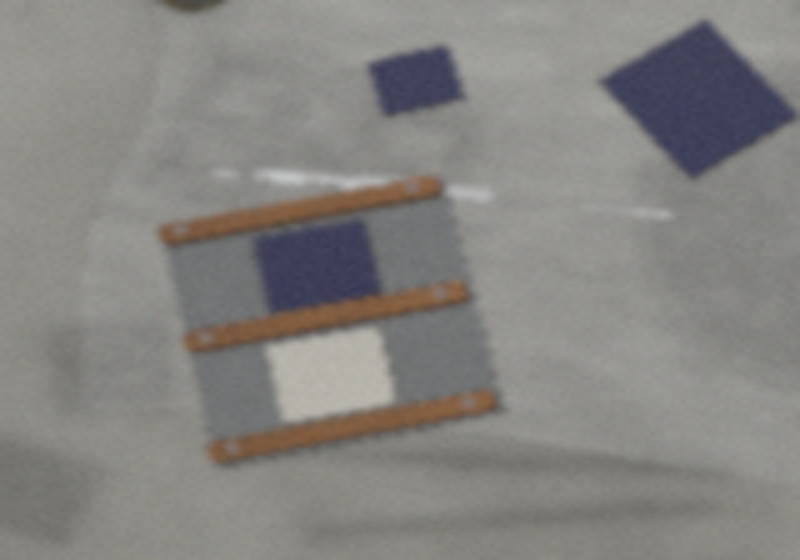

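View pics/scenecrop.png

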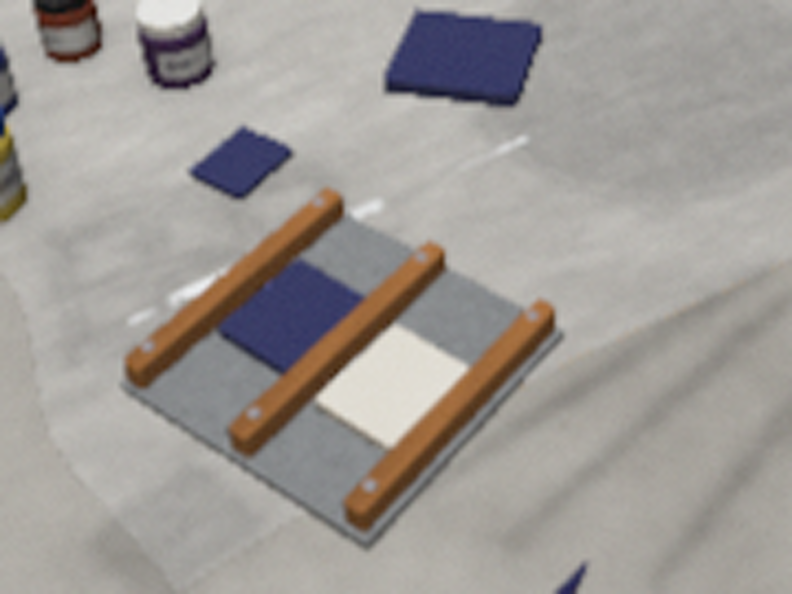

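The navy candidates in the top view (row, col) are a small one at (169,169), a large one at (173,232) and one in the rack bay at (215,153). The one in the rack matches the description: it lies in a bay beside a cream tile of the same size. The enlarged crops confirm this. Next I measure poses by fitting models to both views.

```bash
cat > h.py <<'E'
import numpy as np,cv2
from rig import env
from scipy.optimize import least_squares,minimize
CAL={n:env.get_calibration(n) for n in("scene","top")}
def proj(n,P):
    c=CAL[n];E=c["extrinsics"];P=np.atleast_2d(P);p=P@E[:3,:3].T+E[:3,3]
    f=192/np.tan(np.radians(c["fovy"])/2)
    return np.c_[c["cx"]+f*p[:,0]/-p[:,2], c["cy"]-f*p[:,1]/-p[:,2]]  # col,row
def ray(n,uv):
    c=CAL[n];E=c["extrinsics"];f=192/np.tan(np.radians(c["fovy"])/2)
    d=np.array([(uv[0]-c["cx"])/f,-(uv[1]-c["cy"])/f,-1])@E[:3,:3]
    return -E[:3,:3].T@E[:3,3],d
def onplane(n,uv,z):
    o,d=ray(n,uv);return o+d*(z-o[2])/d[2]
def tri(uv1,uv2):
    o1,d1=ray("scene",uv1);o2,d2=ray("top",uv2)
    s=np.linalg.lstsq(np.c_[d1,-d2],o2-o1,rcond=None)[0]
    a=o1+s[0]*d1;b=o2+s[1]*d2
    return (a+b)/2,np.linalg.norm(a-b)
def box(x0,x1,y0,y1,z0,z1): return np.array([[x,y,z] for x in(x0,x1) for y in(y0,y1) for z in(z0,z1)],float)
def place(B,x,y,yaw):
    c,s=np.cos(yaw),np.sin(yaw);return B@np.array([[c,s,0],[-s,c,0],[0,0,1]])+[x,y,0]
S=8
def render(n,boxes,pose,roi):
    x0,y0,w,h=roi;m=np.zeros((h*S,w*S),np.uint8)
    for B in boxes:
        p=(proj(n,place(B,*pose))+0.5-[x0,y0])*S
        cv2.fillConvexPoly(m,cv2.convexHull(np.round(p).astype(np.int32)),1)
    return cv2.resize(m.astype(np.float32),(w,h),interpolation=cv2.INTER_AREA)
def fit(masks,boxes,pose0,rois,off=0):
    def cost(v):
        pose=(v[0]/1000,v[1]/1000,v[2]/100)
        return sum(np.abs(render(n,boxes,pose,rois[n])-masks[n]).sum() for n in masks)
    v0=np.array([pose0[0]*1000,pose0[1]*1000,pose0[2]*100])
    best=None
    for sc in(10,4,1.5):
        r=minimize(cost,v0,method="Nelder-Mead",options=dict(initial_simplex=v0+np.vstack([np.zeros(3),np.eye(3)*sc]),xatol=.02,fatol=.05))
        v0=r.x
    return (v0[0]/1000,v0[1]/1000,v0[2]/100),r.fun
E
python3 - <<'E'
from h import *
pts=dict(navy=([177.3,270.6],[155.9,215.1]),cream=([199.7,290.2],[157.8,240.7]),rack=([190,280.3],[153.7,231.8]),stk=([314.4,195.8],[332.7,219.6]),mouth=([317,161.2],[346.6,205.3]),bare=([256.9,236.2],[241.6,223.4]))
for k,(a,b) in pts.items():print(k,tri(a,b))
# large crops of stacker with colors
for n,(r,c) in dict(scene=(150,280),top=(185,300)).items():
    im=cv2.imread(f"pics/{n}0.png")[r:r+60,c:c+80];cv2.imwrite(f"pics/stk_{n}.png",cv2.resize(im,None,fx=9,fy=9,interpolation=cv2.INTER_NEAREST))
for n,pp in dict(scene=[(257,180),(285,198),(265,195),(190,320),(172,320),(170,305)],top=[(215,153),(243,157),(229,155),(213,342),(229,340),(213,361)]).items():
    im=cv2.cvtColor(cv2.imread(f"pics/{n}0.png"),cv2.COLOR_BGR2HSV)
    for p in pp: print(n,p,im[p])
E
```

```text
navy (array([0.59523687, 0.21887435, 0.00800098]), np.float64(0.002966012002447601))
cream (array([ 0.52817163,  0.21062781, -0.00375517]), np.float64(0.003609469066679657))
rack (array([0.54892635, 0.21855787, 0.01634645]), np.float64(0.0023843060044426625))
stk (array([ 0.58823323, -0.24107444, -0.00774178]), np.float64(0.0017609472002746837))
mouth (array([ 0.60678838, -0.25815138,  0.09520387]), np.float64(0.00169373535834661))
bare (array([ 0.577112  , -0.00330351, -0.01261672]), np.float64(0.0013435835866737222))
scene (257, 180) [100   6 138]
scene (285, 198) [ 19  16 225]
scene (265, 195) [ 11  68 149]
scene (190, 320) [ 16 119 135]
scene (172, 320) [120 114 103]
scene (170, 305) [ 18 108 120]
top (215, 153) [119  72  89]
top (243, 157) [ 23  17 184]
top (229, 155) [ 13 127 130]
top (213, 342) [119  89  86]
top (229, 340) [ 16 107 158]
top (213, 361) [ 19  93 187]
```

View pics/stk_scene.png

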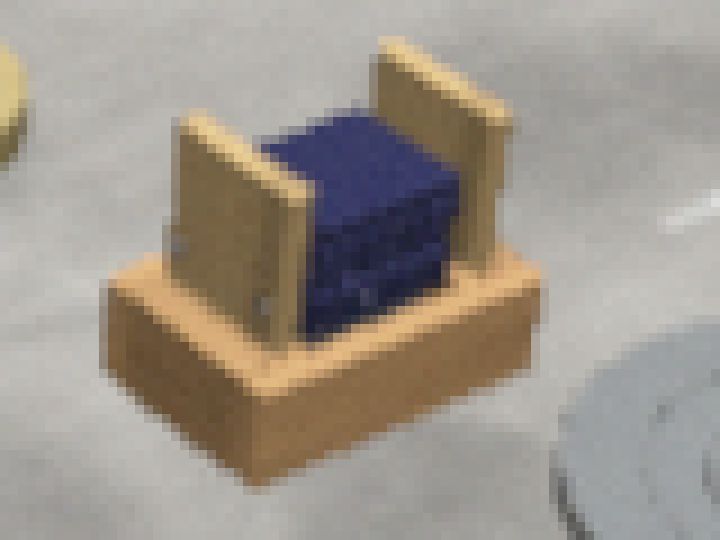

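View pics/stk_top.png

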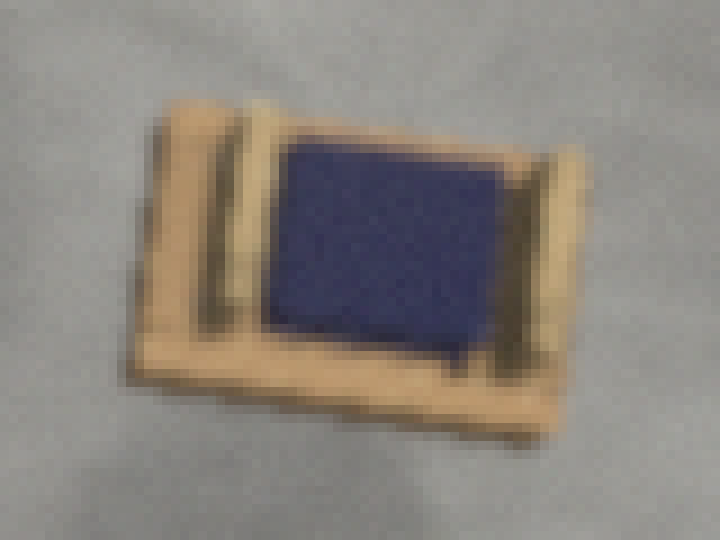

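```bash
cat >> h.py <<'E'
BAT=[box(-.0775,-.0645,-.075,.075,.008,.025),box(-.0065,.0065,-.075,.075,.008,.025),box(.0645,.0775,-.075,.075,.008,.025)]
STK=[box(-.0395,.0395,-.06,.06,0,.04),box(-.028,.028,-.046,-.036,.04,.1),box(-.028,.028,.036,.046,.04,.1)]
def hsv(im): return cv2.cvtColor(im,cv2.COLOR_RGB2HSV).astype(int)
def navy(im):
    h=hsv(im);return ((h[...,0]>108)&(h[...,0]<130)&(h[...,1]>40)).astype(np.float32)
def wood(im,s=50):
    h=hsv(im);return ((h[...,0]>4)&(h[...,0]<26)&(h[...,1]>s)).astype(np.float32)
def crop(m,roi): x,y,w,h=roi;return m[y:y+h,x:x+w]
E
cat > m.py <<'E'
from h import *
ims={n:cv2.imread(f"pics/{n}0.png")[:,:,::-1].copy() for n in("scene","top")}
R=dict(scene=(130,238,116,90),top=(112,186,88,88))
mk={n:crop(wood(ims[n]),R[n]) for n in R}
for keys in (("scene","top"),("scene",),("top",)):
    for y0 in (0.15,):
        p,f=fit({k:mk[k] for k in keys},BAT,(.549,.2185,y0),R); print("rack",keys,np.round(p,4),f)
    if len(keys)==2: rack=p
# tile
for keys in (("scene","top"),("scene",),("top",)):
  def cost(v):
    t=0
    for n in keys:
        a=render(n,[box(-.025,.025,-.029,.029,.008,.0165)],(v[0]/1000,v[1]/1000,v[2]/100),R[n])
        # cut by battens
        b=render(n,BAT,rack,R[n]); t+=np.abs(a*(1-b)-crop(navy(ims[n]),R[n])*1.0).sum()
    return t
  v0=np.array([585,219,rack[2]*100])
  for sc in(8,3,1): r=minimize(cost,v0,method="Nelder-Mead",options=dict(initial_simplex=v0+np.vstack([np.zeros(3),np.eye(3)*sc]),xatol=.02));v0=r.x
  print("tile",keys,v0.round(2),r.fun)
R2=dict(scene=(286,150,58,58),top=(308,190,64,50))
for h in (.05,.06,.066,.07,.074,.08):
    BB=STK+[box(-.025,.025,-.029,.029,.04,h)]
    out=[]
    for keys in (("scene","top"),("scene",),("top",)):
        q,f=fit({k:np.maximum(crop(wood(ims[k],40),R2[k]),crop(navy(ims[k]),R2[k])) for k in keys},BB,(.59,-.25,-.1),R2); out+=[np.round(q,4),round(f,1)]
    print("stk",h,*out)
E
python3 m.py
```

```text
rack ('scene', 'top') [0.5585 0.2148 0.2491] 513.453125
rack ('scene',) [0.5588 0.2153 0.2568] 320.25
rack ('top',) [0.5577 0.2177 0.2404] 187.21875
tile ('scene', 'top') [590.1  223.49  22.13] 157.0419921875
tile ('scene',) [594.95 224.41  21.31] 110.396240234375
tile ('top',) [589.57 223.89  24.71] 46.1240234375
stk 0.05 [ 0.5972 -0.2529 -0.1365] 286.7 [ 0.5983 -0.253  -0.1021] 142.5 [ 0.597  -0.2526 -0.1486] 131.5
stk 0.06 [ 0.5971 -0.2528 -0.1378] 277.8 [ 0.5985 -0.2533 -0.1045] 133.8 [ 0.597  -0.2526 -0.1486] 131.5
stk 0.066 [ 0.5973 -0.2524 -0.1395] 264.6 [ 0.5981 -0.2524 -0.1089] 124.2 [ 0.597  -0.2526 -0.1486] 131.5
stk 0.07 [ 0.5975 -0.2529 -0.137 ] 255.5 [ 0.5983 -0.2528 -0.1181] 112.8 [ 0.597  -0.2526 -0.1486] 131.5
stk 0.074 [ 0.5975 -0.2529 -0.1361] 245.1 [ 0.5985 -0.2529 -0.1139] 104.7 [ 0.597  -0.2526 -0.1486] 131.5
stk 0.08 [ 0.597  -0.2527 -0.1403] 246.4 [ 0.5978 -0.2524 -0.1175] 110.5 [ 0.597  -0.2526 -0.1486] 131.5
```

```bash
cat > ov.py <<'E'
from h import *
def overlay(im,n,boxes,pose,roi,k,out):
    x,y,w,h=roi;c=cv2.resize(im[y:y+h,x:x+w,::-1],None,fx=k,fy=k,interpolation=cv2.INTER_NEAREST)
    for B,ps in zip(boxes,pose):
        p=((proj(n,place(B,*ps))+.5-[x,y])*k*16).astype(np.int32)
        for i in range(8):
            for b in(1,2,4):
                if not i&b: cv2.line(c,tuple(map(int,p[i])),tuple(map(int,p[i|b])),(0,255,0),1,cv2.LINE_AA,4)
    cv2.imwrite(out,c)
E
python3 - <<'E'
from ov import *
ims={n:cv2.imread(f"pics/{n}0.png")[:,:,::-1].copy() for n in("scene","top")}
T=box(-.025,.025,-.029,.029,.008,.0165)
rack=(.5585,.2148,.249);st=(.5974,-.2529,-.137)
Z=STK+[box(-.025,.025,-.029,.029,.04,.075)]
overlay(ims["scene"],"scene",BAT+[T],[rack]*3+[(.590,.2235,.222)],(130,238,116,90),6,"pics/o1.png")
overlay(ims["top"],"top",BAT+[T],[rack]*3+[(.590,.2235,.222)],(112,186,88,88),6,"pics/o2.png")
overlay(ims["scene"],"scene",Z,[st]*4,(286,150,64,60),8,"pics/o3.png")
overlay(ims["top"],"top",Z,[st]*4,(308,186,64,56),8,"pics/o4.png")
def pad(f):
    a=cv2.imread(f);return cv2.resize(a,(400,300))
cv2.imwrite("pics/o.png",np.vstack([np.hstack([pad("pics/o1.png"),pad("pics/o2.png")]),np.hstack([pad("pics/o3.png"),pad("pics/o4.png")])]))
E
```

```text
(no output)
```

View pics/o.png

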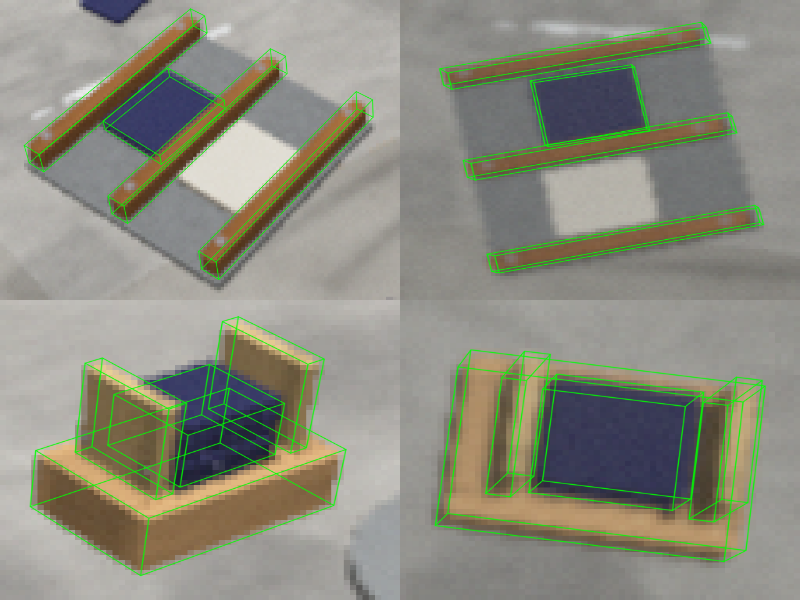

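```bash
cat > m2.py <<'E'
from h import *
import h
from scipy.optimize import minimize
ims={n:cv2.imread(f"pics/{n}0.png")[:,:,::-1].copy() for n in("scene","top")}
R=dict(scene=(130,238,116,90),top=(112,186,88,88)); R2=dict(scene=(286,150,58,58),top=(308,190,64,50))
K={"scene":[0,0,0],"top":[0,0,0]}
base=h.proj
def proj2(n,P):
    c=CAL[n];f=192/np.tan(np.radians(c["fovy"])/2);uv=base(n,P);d=uv-[c["cx"],c["cy"]];k=K[n]
    return uv+d*(k[0]*(d**2).sum(1,keepdims=True)/f**2)+k[1:]
h.proj=proj2
mr={n:crop(wood(ims[n]),R[n]) for n in R}
ms={n:np.maximum(crop(wood(ims[n],40),R2[n]),crop(navy(ims[n]),R2[n])) for n in R}
pn={n:crop(navy(ims[n]),R2[n]) for n in R}
# v: rack x y yaw(cm-ish), stk, h, L, k_s,k_t, offsets
def cost(v):
    K["scene"][:]=[v[8]/100,v[10],v[11]];K["top"][:]=[v[9]/100,v[12],v[13]]
    L=v[7]/2000
    B=[box(a-.0065,a+.0065,-L,L,.008,.025) for a in(-.071,0,.071)]
    pile=box(-.025,.025,-.029,.029,.04,v[6]/1000)
    r=(v[0]/1000,v[1]/1000,v[2]/100);s=(v[3]/1000,v[4]/1000,v[5]/100)
    t=0
    for n in R:
        t+=np.abs(render(n,B,r,R[n])-mr[n]).sum()+np.abs(render(n,STK+[pile],s,R2[n])-ms[n]).sum()
        front=[STK[1]] if True else []
        a=render(n,[pile],s,R2[n]); 
        if n=="scene": a=a*(1-np.maximum(render(n,[STK[2]],s,R2[n]),0))
        else: a=a*(1-render(n,[STK[1]],s,R2[n]))*(1-render(n,[STK[2]],s,R2[n]))
        t+=np.abs(a-pn[n]).sum()
    return t+ 20*sum((v[10:14]/1.0)**2)+0.05*(v[8]**2+v[9]**2)
v=np.array([558.5,214.8,24.9,597.4,-252.9,-13.7,75,145,0,0,0,0,0,0],float)
print(cost(v))
st=np.array([3,3,2,3,3,2,3,4,5,5,.5,.5,.5,.5])
for it in range(4):
    for sc in (1,.4):
        r=minimize(cost,v,method="Nelder-Mead",options=dict(initial_simplex=v+np.vstack([np.zeros(14),np.diag(st*sc*(1 if it%2 else -1))]),maxiter=1500,xatol=.02,fatol=.2,adaptive=True));v=r.x
    print(round(r.fun,1),v.round(2))
# tile
def c2(u):
    t=0
    L=v[7]/2000;B=[box(a-.0065,a+.0065,-L,L,.008,.025) for a in(-.071,0,.071)];rk=(v[0]/1000,v[1]/1000,v[2]/100)
    for n in R:
        a=render(n,[box(-.025,.025,-.029,.029,.008,.0165)],(u[0]/1000,u[1]/1000,u[2]/100),R[n])*(1-render(n,B,rk,R[n]))
        w,hh=R[n][2:];m=crop(navy(ims[n]),R[n]).copy(); g=a*0;  # keep only near the tile
        p=proj2(n,[[.59,.2235,.012]])[0]-R[n][:2];yy,xx=np.mgrid[:hh,:w];sel=np.hypot(xx-p[0],yy-p[1])<24
        t+=(np.abs(a-m)*sel).sum()
    return t
u=np.array([590,223.5,v[2]])
for sc in(6,2,1):
    r=minimize(c2,u,method="Nelder-Mead",options=dict(initial_simplex=u+np.vstack([np.zeros(3),np.eye(3)*sc]),xatol=.02));u=r.x
print("tile",u.round(2),r.fun)
np.save("fit.npy",v)
E
time python3 m2.py
```

```text
844.006103515625
738.5 [ 5.5784e+02  2.1762e+02  2.4200e+01  5.9735e+02 -2.5301e+02 -1.4000e+01
  7.6500e+01  1.4264e+02 -2.6800e+00 -3.4200e+00 -2.1000e-01  9.0000e-02
  2.0000e-02  1.2000e-01]
737.5 [ 5.5784e+02  2.1763e+02  2.4200e+01  5.9735e+02 -2.5301e+02 -1.4000e+01
  7.6510e+01  1.4264e+02 -2.6700e+00 -3.4000e+00 -2.1000e-01  9.0000e-02
  3.0000e-02  1.2000e-01]
737.4 [ 5.5784e+02  2.1763e+02  2.4200e+01  5.9734e+02 -2.5301e+02 -1.3990e+01
  7.6480e+01  1.4264e+02 -2.6700e+00 -3.4000e+00 -2.1000e-01  9.0000e-02
  3.0000e-02  1.2000e-01]
737.4 [ 5.5784e+02  2.1763e+02  2.4200e+01  5.9734e+02 -2.5301e+02 -1.3990e+01
  7.6490e+01  1.4264e+02 -2.6700e+00 -3.3900e+00 -2.1000e-01  9.0000e-02
  3.0000e-02  1.2000e-01]
tile [590.05 223.88  22.71] 72.10400390625
real	1m33.230s
user	1m31.161s
sys	0m0.811s
```

Emit:
move_arm --pt "0 0 -45 0" --pt "0 0 -80 0" --pt "631 -542 -80 0.139" --pt "631 -542 -80 0.139" --pt "631 -542 -80 0.139" --pt "631 -542 -80 0.139" --pt "631 -542 -80 0.139" --pt "631 -542 -80 0.139" --pt "631 -542 -80 0.139" --pt "631 -542 -80 0.139" --pt "631 -542 -80 0.139" --pt "631 -542 -80 0.139" --pt "631 -542 -80 0.139" --pt "631 -542 -80 0.139" --pt "631 -542 -80 0.139" --pt "631 -542 -80 0.139" --pt "631 -542 -80 0.139" --pt "631 -542 -80 0.139" --pt "631 -542 -80 0.139" --pt "631 -542 -80 0.139" --grip 0.2

```text
time_s: 3.1
position: [0.5909, 0.2269, 0.3097]
tool_rot: [[0.971, 0.237, -0.002], [0.237, -0.971, 0.0], [-0.001, -0.001, -1.0]]
ft_force: [1.4, 0.2, -0.5]
grip_width: 0.0683
```

Emit:
move_arm --pt "0 0 50 0" --pt "0 0 100 0" --pt "0 0 150 0" --pt "0 0 200 0" --pt "0 0 240 0" --pt "0 0 260 0" --pt "0 0 260 0" --pt "0 0 260 0"

```text
time_s: 3.9
position: [0.5906, 0.2233, 0.0524]
tool_rot: [[0.972, 0.233, 0.001], [0.233, -0.972, 0.0], [0.001, 0.0, -1.0]]
ft_force: [0.5, 1.1, -0.5]
grip_width: 0.0681
```

Run:
```python
from ov import *
o=env.observe();print(o["position"],o["tool_rot"],o["q"],o["ft_force"],o["grip_width"],o["time_s"])
a=[]
for n,roi in dict(scene=(120,200,130,110),top=(100,150,130,110)).items():
    im=env.get_image(n);cv2.imwrite(f"pics/{n}1.png",im[:,:,::-1]);x,y,w,h=roi;a.append(cv2.resize(im[y:y+h,x:x+w,::-1],(400,340)))
cv2.imwrite("pics/v1.png",np.hstack(a))
```

```text
[0.59060583 0.22326282 0.05236287] [[ 9.72415610e-01  2.33252170e-01  1.14316127e-03]
 [ 2.33252179e-01 -9.72416271e-01  1.27584890e-04]
 [ 1.14138807e-03  1.42579319e-04 -9.99999338e-01]] [ 9.98448561e+00  3.93437152e+01  7.44158314e+01 -4.54407450e-03
  6.61746798e+01  8.64976974e+01] [ 0.54890558  1.13413016 -0.4641264 ] 0.06811218420991103 3.9
```

View pics/v1.png

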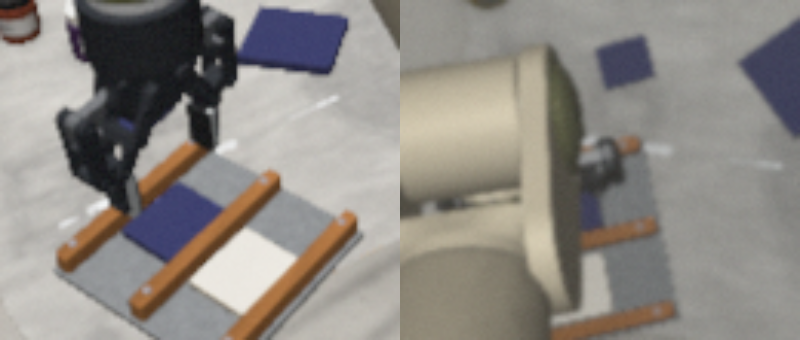

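The view shows the two fingers straddling the navy tile's ends (scene crop), lined up with the bay. I'll go down and feel for the board.

Emit:
move_arm --pt "0 0 20 0" --pt "0 0 34 0" --pt "0 0 38 0" --pt "0 0 39 0" --pt "0 0 40 0" --pt "0 0 41 0" --pt "0 0 41 0"

```text
time_s: 4.7
position: [0.5903, 0.2236, 0.0107]
tool_rot: [[0.972, 0.234, 0.001], [0.234, -0.972, 0.0], [0.001, 0.0, -1.0]]
ft_force: [0.3, 0.0, 0.2]
grip_width: 0.0682
```

Run:
```python
from ov import *
o=env.observe();print(o["position"],o["ft_force"],o["grip_width"],o["time_s"])
roi=(140,220,90,75)
im=env.get_image("scene");x,y,w,h=roi;cv2.imwrite("pics/v2.png",cv2.resize(im[y:y+h,x:x+w,::-1],None,fx=8,fy=8,interpolation=cv2.INTER_CUBIC))
```

```text
[0.59028655 0.22360876 0.01068821] [0.31252405 0.0428474  0.18030235] 0.06824444180686776 4.7
```

View pics/v2.png

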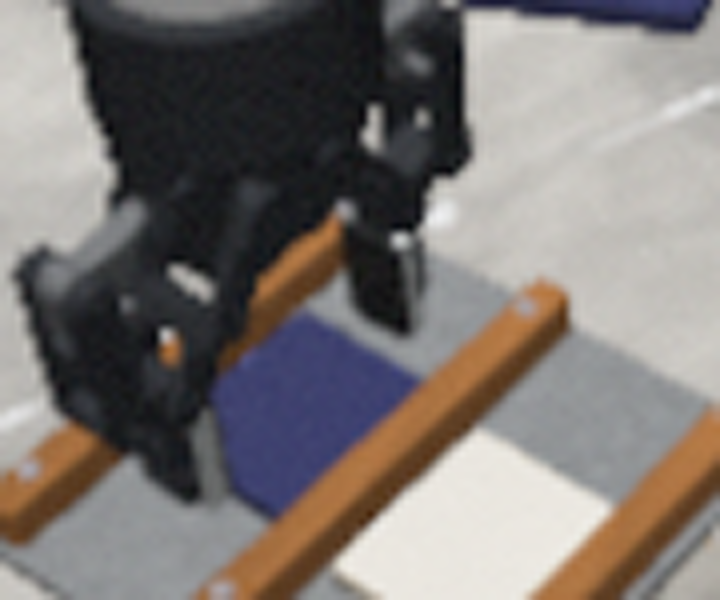

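Emit:
move_arm --pt "0 0 0.5 0" --pt "0 0 1 0" --pt "0 0 1.5 0" --pt "0 0 2 0" --pt "0 0 2 0"

```text
time_s: 5.25
position: [0.5901, 0.2236, 0.0082]
tool_rot: [[0.972, 0.234, -0.0], [0.234, -0.972, -0.0], [-0.0, -0.0, -1.0]]
ft_force: [0.7, -0.2, 0.1]
grip_width: 0.0686
```

Emit:
move_arm --pt "0 0 0.5 0" --pt "0 0 1 0" --pt "0 0 1.5 0" --pt "0 0 2 0" --pt "0 0 2 0"

```text
time_s: 5.75
position: [0.5901, 0.2236, 0.0062]
tool_rot: [[0.972, 0.234, -0.0], [0.234, -0.972, -0.0], [-0.0, -0.0, -1.0]]
ft_force: [-0.7, 0.3, -0.5]
grip_width: 0.068
```

Emit:
move_arm --pt "0 0 1 0" --pt "0 0 1 0" --pt "0 0 1 0" --pt "0 0 1 0" --pt "0 0 1 0" --pt "0 0 1 0" --pt "0 0 1 0" --pt "0 0 1 0" --grip 0.5 --grip_force 35

```text
time_s: 6.55
position: [0.5903, 0.2236, 0.0058]
tool_rot: [[0.972, 0.234, 0.001], [0.234, -0.972, 0.0], [0.001, 0.0, -1.0]]
ft_force: [-2.4, -0.9, 5.4]
grip_width: 0.0567
```

Emit:
move_arm --pt "0 0 -2 0" --pt "0 0 -6 0" --pt "0 0 -14 0" --pt "0 0 -25 0" --pt "0 0 -25 0"

```text
time_s: 7.05
position: [0.5911, 0.2238, 0.0324]
tool_rot: [[0.972, 0.234, 0.003], [0.234, -0.972, 0.001], [0.004, 0.0, -1.0]]
ft_force: [1.0, -0.8, -0.8]
grip_width: 0.0567
```

Run:
```python
from ov import *
o=env.observe();print(o["position"],o["ft_force"],o["grip_width"],o["time_s"])
roi=(140,200,90,75)
im=env.get_image("scene");x,y,w,h=roi;cv2.imwrite("pics/v3.png",cv2.resize(im[y:y+h,x:x+w,::-1],None,fx=8,fy=8,interpolation=cv2.INTER_CUBIC))
```

```text
[0.59111497 0.22377382 0.03237884] [ 1.01475295 -0.80731303 -0.80389494] 0.05673748423021637 7.05
```

View pics/v3.png

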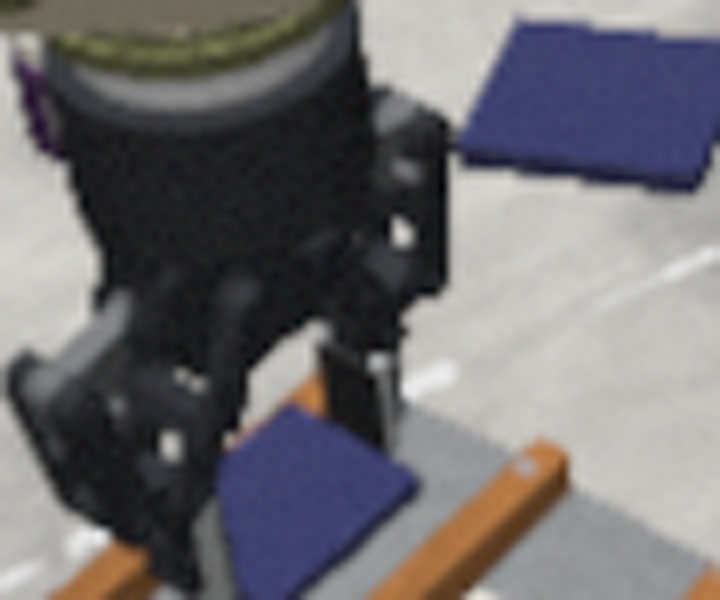

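Emit:
move_arm --pt "0 0 -35 0" --pt "0 0 -75 0" --pt "-15 50 -80 0.1" --pt "-30 98 -80 0.2" --pt "-45 147 -80 0.3" --pt "-60 196 -80 0.376" --pt "-65 214 -70 0.376" --pt "-65 214 -40 0.376" --pt "-65 214 -10 0.376" --pt "-65 214 15 0.376" --pt "-65 214 22 0.376" --pt "-65 214 22 0.376" --pt "-65 214 22 0.376"

```text
time_s: 8.4
position: [0.5776, 0.0003, 0.0094]
tool_rot: [[0.99, -0.14, 0.002], [-0.14, -0.99, -0.0], [0.002, 0.0, -1.0]]
ft_force: [0.5, -0.9, -2.1]
grip_width: 0.0567
```

Run:
```python
from ov import *
o=env.observe();print(o["position"],o["tool_rot"],o["q"],o["ft_force"],o["grip_width"],o["time_s"])
a=[]
for n,roi in dict(scene=(210,180,100,85),top=(190,180,100,85)).items():
    im=env.get_image(n);x,y,w,h=roi;a.append(cv2.resize(im[y:y+h,x:x+w,::-1],(400,340),interpolation=cv2.INTER_CUBIC))
cv2.imwrite("pics/v4.png",np.hstack(a))
```

```text
[5.77600127e-01 2.58890763e-04 9.43807524e-03] [[ 9.90209008e-01 -1.39581292e-01  1.78397998e-03]
 [-1.39580835e-01 -9.90210607e-01 -3.79206562e-04]
 [ 1.81944604e-03  1.26484339e-04 -9.99998337e-01]] [-1.17115652e+01  3.84889661e+01  8.60073767e+01 -6.39768410e-04
  5.53991603e+01  8.63124092e+01] [ 0.49883542 -0.87833936 -2.07225486] 0.056710258255687894 8.4
```

View pics/v4.png

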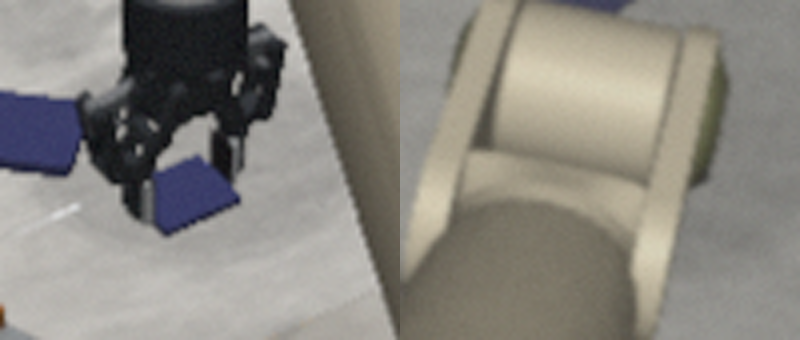

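Emit:
move_arm --pt "0 0 3 0" --pt "0 0 6 0" --pt "0 0 8 0" --pt "0 0 9 0" --pt "0 0 9 0"

```text
time_s: 9.0
position: [0.5768, 0.0003, -0.0009]
tool_rot: [[0.99, -0.14, -0.0], [-0.14, -0.99, 0.0], [-0.0, -0.0, -1.0]]
ft_force: [0.4, -0.3, -0.8]
grip_width: 0.0568
```

Emit:
move_arm --pt "0 0 0.5 0" --pt "0 0 1 0" --pt "0 0 1 0" --pt "0 0 1 0"

```text
time_s: 9.4
position: [0.5769, 0.0003, -0.0017]
tool_rot: [[0.99, -0.14, 0.0], [-0.14, -0.99, -0.0], [0.0, 0.0, -1.0]]
ft_force: [-0.3, -0.7, -0.7]
grip_width: 0.0567
```

Emit:
move_arm --pt "0 0 0.4 0" --pt "0 0 0.8 0" --pt "0 0 0.8 0" --pt "0 0 0.8 0"

```text
time_s: 9.8
position: [0.577, 0.0003, -0.0022]
tool_rot: [[0.99, -0.14, 0.0], [-0.14, -0.99, -0.0], [0.0, 0.0, -1.0]]
ft_force: [-1.5, -0.2, 4.9]
grip_width: 0.057
```

Contact felt (about 5 N). Letting go and rising.

Emit:
move_arm --pt "0 0 0 0" --pt "0 0 0 0" --pt "0 0 -1 0" --pt "0 0 -1 0" --pt "0 0 -1 0" --pt "0 0 -1 0" --pt "0 0 -20 0" --pt "0 0 -60 0" --pt "0 0 -60 0" --grip 0.1

```text
time_s: 10.7
position: [0.5792, -0.0001, 0.0619]
tool_rot: [[0.99, -0.14, 0.008], [-0.14, -0.99, -0.002], [0.008, 0.001, -1.0]]
ft_force: [1.1, -0.4, -0.1]
grip_width: 0.0766
```

Run:
```python
from ov import *
o=env.observe();print(o["position"],o["tool_rot"],o["q"],o["ft_force"],o["grip_width"],o["time_s"])
T=box(-.025,.025,-.029,.029,.0,.0085)
im=env.get_image("scene")
overlay(im,"scene",[T],[(.577,.0003,-.14)],(210,180,100,85),7,"pics/v5.png")
```

```text
[ 5.79200010e-01 -5.14458634e-05  6.18509680e-02] [[ 9.90174913e-01 -1.39601901e-01  8.05916968e-03]
 [-1.39593103e-01 -9.90207581e-01 -1.64685745e-03]
 [ 8.21015534e-03  5.05672437e-04 -9.99966168e-01]] [-1.17102972e+01  3.42873152e+01  8.34694156e+01  1.50447001e-03
  6.17719671e+01  8.63136894e+01] [ 1.11150356 -0.44310373 -0.14801023] 0.07659593245840832 10.7
```

View pics/v5.png

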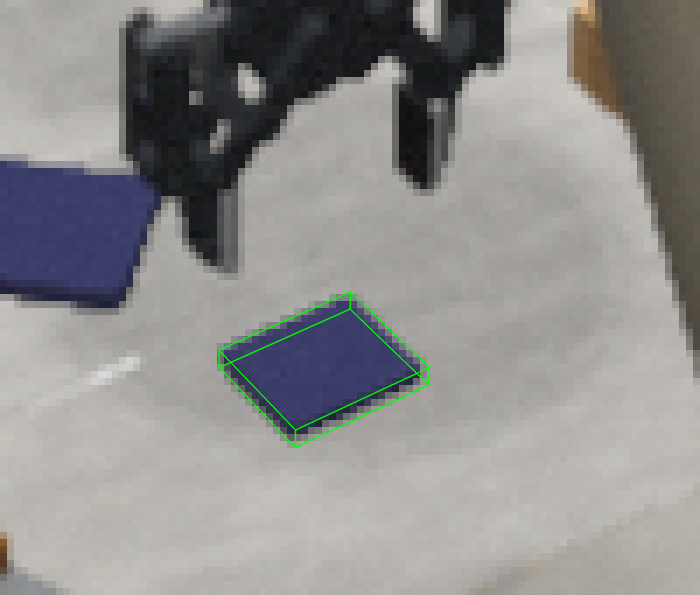

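Emit:
move_arm --pt "0 0 0 -0.15" --pt "0 0 0 -0.3" --pt "0 0 0 -0.45" --pt "0 0 0 -0.6" --pt "0 0 0 -0.75" --pt "0 0 0 -0.9" --pt "0 0 0 -1.05" --pt "0 0 0 -1.2" --pt "0 0 0 -1.35" --pt "0 0 0 -1.5" --pt "0 0 0 -1.571" --pt "0 0 0 -1.571" --pt "0 0 0 -1.571" --grip 0.25

```text
time_s: 12.05
position: [0.5766, 0.0004, 0.0568]
tool_rot: [[0.142, 0.99, -0.001], [0.99, -0.142, 0.0], [0.0, -0.001, -1.0]]
ft_force: [-0.3, -0.4, 0.0]
grip_width: 0.0641
```

Run:
```python
from ov import *
o=env.observe();print(o["position"],o["tool_rot"],o["q"],o["ft_force"],o["grip_width"],o["time_s"])
print("large tile",onplane("top",(232,173),.01))
T=box(-.025,.025,-.029,.029,.0,.0085)
im=env.get_image("scene")
overlay(im,"scene",[T],[(.577,.0003,-.14)],(210,180,100,85),7,"pics/v6.png")
```

```text
[5.76560754e-01 3.66012719e-04 5.67917062e-02] [[ 1.41708375e-01  9.89907660e-01 -1.24958685e-03]
 [ 9.89908442e-01 -1.41708115e-01  2.94810478e-04]
 [ 1.14758552e-04 -1.27875369e-03 -9.99999176e-01]] [-1.17234820e+01  3.46513900e+01  8.37902395e+01  2.26332913e-03
  6.16319052e+01 -3.57784813e+00] [-0.32178909 -0.40196493  0.00574167] 0.06413667788774387 12.05
large tile [0.70745788 0.02354658 0.01      ]
```

View pics/v6.png

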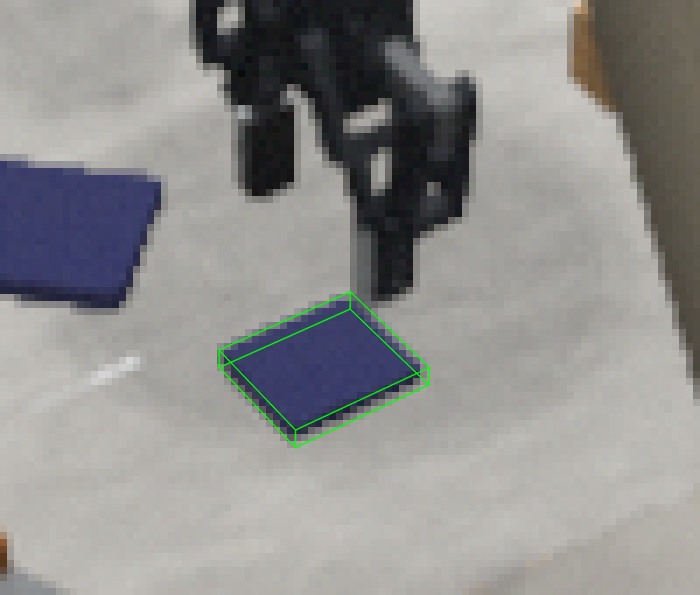

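Emit:
move_arm --pt "0 0 20 0" --pt "0 0 40 0" --pt "0 0 50 0" --pt "0 0 54 0" --pt "0 0 55.5 0" --pt "0 0 55.5 0" --pt "0 0 55.5 0" --pt "0 0 55.5 0"

```text
time_s: 12.9
position: [0.5772, 0.0003, 0.0026]
tool_rot: [[0.14, 0.99, 0.001], [0.99, -0.14, -0.0], [-0.0, 0.001, -1.0]]
ft_force: [0.2, 0.1, -0.4]
grip_width: 0.0638
```

Emit:
move_arm --pt "0 0 0 0" --pt "0 0 0 0" --pt "0 0 0 0" --pt "0 0 0 0" --pt "0 0 0 0" --pt "0 0 0 0" --pt "0 0 0 0" --pt "0 0 0 0" --grip 0.6 --grip_force 35

```text
time_s: 13.7
position: [0.5771, 0.0003, 0.0027]
tool_rot: [[0.14, 0.99, 0.001], [0.99, -0.14, -0.0], [-0.0, 0.001, -1.0]]
ft_force: [-0.1, 0.6, 5.5]
grip_width: 0.0486
```

Emit:
move_arm --pt "0 0 -2 0" --pt "0 0 -6 0" --pt "0 0 -14 0" --pt "0 0 -30 0" --pt "0 0 -30 0" --pt "0 0 -30 0"

```text
time_s: 14.3
position: [0.577, 0.0003, 0.0322]
tool_rot: [[0.14, 0.99, 0.001], [0.99, -0.14, -0.0], [-0.0, 0.001, -1.0]]
ft_force: [0.6, 0.1, -1.3]
grip_width: 0.0484
```

Run:
```python
from ov import *
o=env.observe();print(o["position"],o["q"],o["ft_force"],o["grip_width"],o["time_s"])
p=o["position"]
T=box(-.025,.025,-.029,.029,.0,.0085)+[0,0,p[2]-.0027]
im=env.get_image("scene")
overlay(im,"scene",[T],[(p[0],p[1],-.14)],(210,170,100,85),7,"pics/v7.png")
```

```text
[5.76977999e-01 3.12778250e-04 3.22006844e-02] [-1.17202335e+01  3.65794300e+01  8.50593065e+01  2.50463254e-03
  5.83221127e+01 -3.70053870e+00] [ 0.62984955  0.05925498 -1.31353031] 0.048437066829042044 14.3
```

View pics/v7.png

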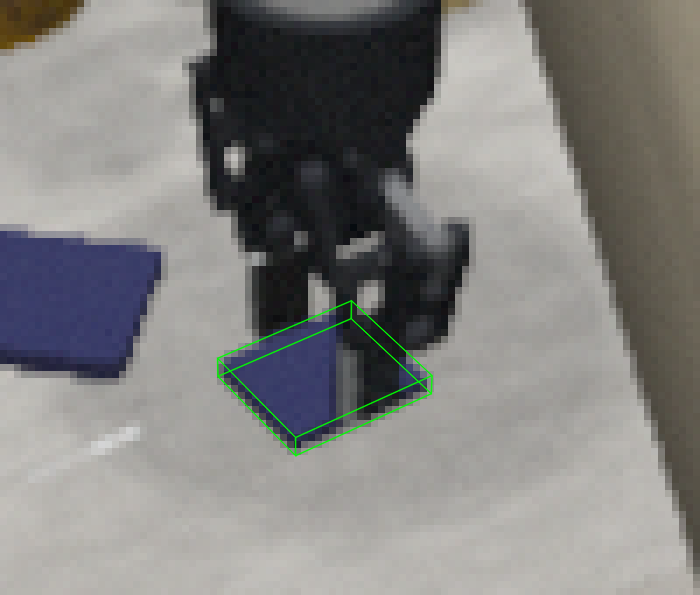

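Emit:
move_arm --pt "0 0 -45 0" --pt "0 0 -90 0" --pt "0 0 -110 0" --pt "-45 10 -110 0" --pt "-90 20 -110 0" --pt "-135 30 -110 0" --pt "-180 40 -110 0" --pt "-220 49.5 -110 0" --pt "-248 55.6 -110 0" --pt "-248 55.6 -100 0" --pt "-248 55.6 -95 0" --pt "-248 55.6 -95 0" --pt "-248 55.6 -95 0"

```text
time_s: 15.65
position: [0.5974, -0.2518, 0.1269]
tool_rot: [[0.138, 0.99, -0.0], [0.99, -0.138, 0.0], [0.0, -0.001, -1.0]]
ft_force: [-0.2, 0.8, -1.4]
grip_width: 0.048
```

```bash
cat > chk.py <<'E'
from ov import *
import sys
o=env.observe();print(o["position"],o["tool_rot"][:,1],o["q"],o["ft_force"],o["grip_width"],o["time_s"])
p=o["position"];yaw=np.arctan2(o["tool_rot"][1,1],o["tool_rot"][0,1])
T=box(-.025,.025,-.029,.029,.0,.0085)+[0,0,p[2]-.0027]
a=[]
for n,roi in dict(scene=(275,130,80,85),top=(295,170,80,85)).items():
    im=env.get_image(n);cv2.imwrite(f"pics/{n}_{sys.argv[1]}.png",im[:,:,::-1])
    overlay(im,n,STK+[T],[(.5973,-.2530,-.14)]*3+[(p[0],p[1],yaw)],roi,5,"pics/t.png");b=cv2.imread("pics/t.png")
    x,y,w,h=roi;a.append(np.vstack([b[:],]));a.append(b) if 0 else None
    cv2.imwrite(f"pics/raw_{n}.png",cv2.resize(im[y:y+h,x:x+w,::-1],None,fx=5,fy=5,interpolation=cv2.INTER_CUBIC))
cv2.imwrite(f"pics/c_{sys.argv[1]}.png",np.hstack(a))
E
python3 chk.py s1
```

```text
[ 0.59743863 -0.25181933  0.12692955] [ 9.90404810e-01 -1.38195569e-01 -5.44356588e-04] [-3.32992895e+01  3.63698201e+01  6.64278819e+01  6.17866586e-03
  7.72396680e+01 -2.53572041e+01] [-0.24095306  0.75488903 -1.37959978] 0.047960944006346734 15.65
```

View pics/c_s1.png

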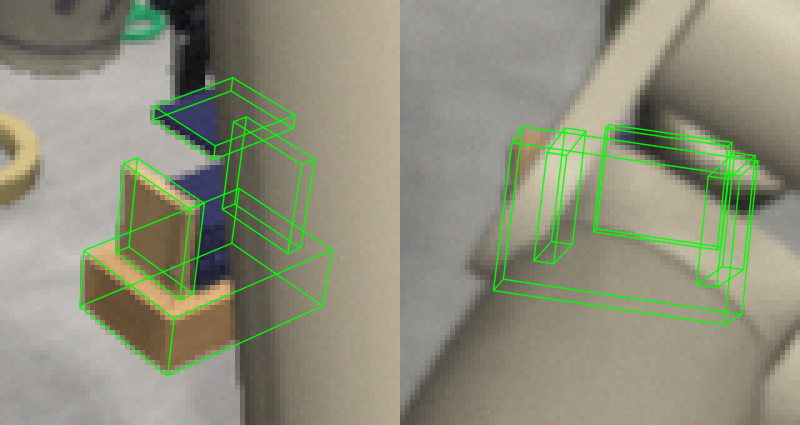

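View pics/raw_scene.png

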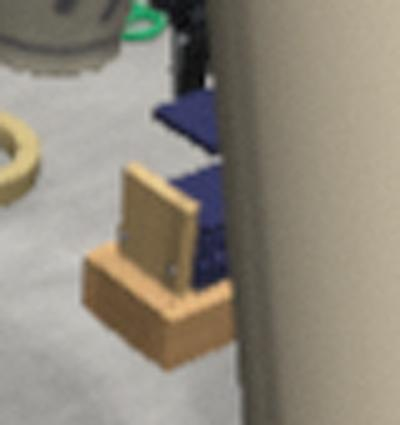

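Emit:
move_arm --pt "0 0 8 0" --pt "0 0 16 0" --pt "0 0 23 0" --pt "0 0 28 0" --pt "0 0 31 0" --pt "0 0 32 0" --pt "0 0 32 0"

```text
time_s: 16.45
position: [0.5974, -0.2531, 0.095]
tool_rot: [[0.14, 0.99, 0.0], [0.99, -0.14, -0.0], [-0.0, 0.0, -1.0]]
ft_force: [-0.7, 0.1, -1.1]
grip_width: 0.0485
```

```bash
python3 chk.py s2
```

```text
[ 0.59739341 -0.25308649  0.09501346] [ 9.90209476e-01 -1.39589357e-01  6.42250814e-05] [-3.33944780e+01  3.81667366e+01  6.86083268e+01  7.80268961e-04
  7.32212182e+01 -2.53706183e+01] [-0.70173179  0.13803747 -1.1369948 ] 0.04853757738634356 16.45
```

View pics/c_s2.png

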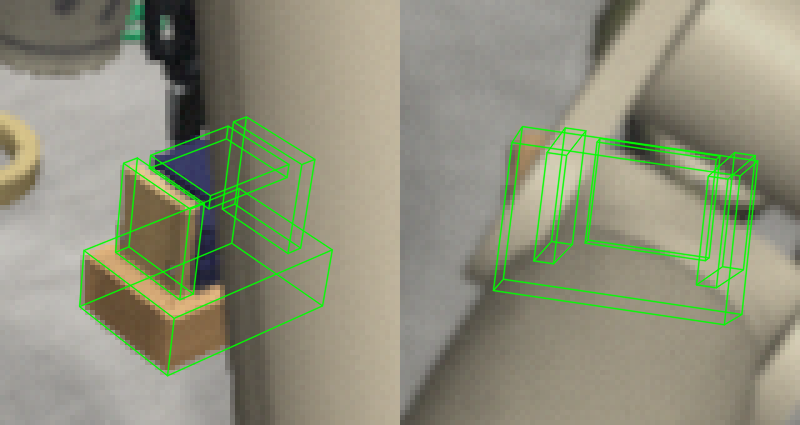

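View pics/raw_scene.png

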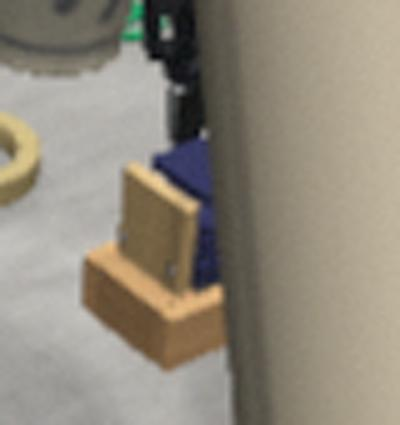

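Emit:
move_arm --pt "0 0 1 0" --pt "0 0 2 0" --pt "0 0 3 0" --pt "0 0 4 0" --pt "0 0 5 0" --pt "0 0 5 0"

```text
time_s: 17.15
position: [0.5973, -0.253, 0.0898]
tool_rot: [[0.14, 0.99, -0.0], [0.99, -0.14, 0.0], [0.0, -0.0, -1.0]]
ft_force: [0.6, 0.5, -0.7]
grip_width: 0.0482
```

Emit:
move_arm --pt "0 0 0.5 0" --pt "0 0 1 0" --pt "0 0 1.5 0" --pt "0 0 2 0" --pt "0 0 2 0"

```text
time_s: 17.65
position: [0.5973, -0.253, 0.0879]
tool_rot: [[0.14, 0.99, -0.0], [0.99, -0.14, 0.0], [0.0, -0.0, -1.0]]
ft_force: [-1.1, 0.3, -0.4]
grip_width: 0.0484
```

Emit:
move_arm --pt "0 0 0.5 0" --pt "0 0 1 0" --pt "0 0 1.5 0" --pt "0 0 2 0" --pt "0 0 2 0"

```text
time_s: 18.15
position: [0.5973, -0.253, 0.0859]
tool_rot: [[0.14, 0.99, -0.0], [0.99, -0.14, 0.0], [0.0, -0.0, -1.0]]
ft_force: [0.2, 0.3, -0.7]
grip_width: 0.048
```

Emit:
move_arm --pt "0 0 0.5 0" --pt "0 0 1 0" --pt "0 0 1.5 0" --pt "0 0 2 0" --pt "0 0 2 0"

```text
time_s: 18.65
position: [0.5974, -0.253, 0.0839]
tool_rot: [[0.14, 0.99, -0.0], [0.99, -0.14, 0.0], [0.0, -0.0, -1.0]]
ft_force: [-0.7, 0.2, -0.8]
grip_width: 0.0484
```

Emit:
move_arm --pt "0 0 0.5 0" --pt "0 0 1 0" --pt "0 0 1 0"

```text
time_s: 18.95
position: [0.5973, -0.253, 0.0829]
tool_rot: [[0.14, 0.99, -0.0], [0.99, -0.14, 0.0], [0.0, -0.0, -1.0]]
ft_force: [0.1, -0.3, -0.0]
grip_width: 0.048
```

Emit:
move_arm --pt "0 0 0.5 0" --pt "0 0 1 0" --pt "0 0 1 0"

```text
time_s: 19.25
position: [0.5973, -0.253, 0.0819]
tool_rot: [[0.139, 0.99, -0.0], [0.99, -0.139, 0.0], [0.0, -0.0, -1.0]]
ft_force: [0.9, 0.7, -0.2]
grip_width: 0.0486
```

Emit:
move_arm --pt "0 0 0.5 0" --pt "0 0 1 0" --pt "0 0 1 0"

```text
time_s: 19.55
position: [0.5973, -0.253, 0.0809]
tool_rot: [[0.14, 0.99, -0.0], [0.99, -0.14, 0.0], [0.0, -0.0, -1.0]]
ft_force: [0.3, 0.0, -1.3]
grip_width: 0.0486
```

Emit:
move_arm --pt "0 0 0.4 0" --pt "0 0 0.8 0" --pt "0 0 0.8 0"

```text
time_s: 19.85
position: [0.5974, -0.253, 0.0802]
tool_rot: [[0.14, 0.99, -0.0], [0.99, -0.14, 0.0], [0.0, -0.0, -1.0]]
ft_force: [-0.1, 0.3, -0.9]
grip_width: 0.0488
```

Emit:
move_arm --pt "0 0 0.4 0" --pt "0 0 0.8 0" --pt "0 0 0.8 0"

```text
time_s: 20.15
position: [0.5973, -0.253, 0.0794]
tool_rot: [[0.14, 0.99, -0.0], [0.99, -0.14, 0.0], [0.0, -0.0, -1.0]]
ft_force: [-1.2, -0.1, 0.1]
grip_width: 0.0483
```

Emit:
move_arm --pt "0 0 0.3 0" --pt "0 0 0.6 0" --pt "0 0 0.6 0"

```text
time_s: 20.45
position: [0.5974, -0.253, 0.079]
tool_rot: [[0.14, 0.99, 0.0], [0.99, -0.14, -0.0], [-0.0, 0.0, -1.0]]
ft_force: [-0.4, -0.2, 0.9]
grip_width: 0.048
```

Emit:
move_arm --pt "0 0 0.2 0" --pt "0 0 0.4 0" --pt "0 0 0.4 0" --pt "0 0 0.4 0"

```text
time_s: 20.85
position: [0.5974, -0.253, 0.079]
tool_rot: [[0.139, 0.99, 0.0], [0.99, -0.139, -0.0], [-0.0, 0.0, -1.0]]
ft_force: [-1.6, 0.8, 4.3]
grip_width: 0.0481
```

Emit:
move_arm --pt "0 0 0.2 0" --pt "0 0 0.2 0" --pt "0 0 0.2 0" --pt "0 0 0.2 0"

```text
time_s: 21.25
position: [0.5974, -0.2531, 0.0789]
tool_rot: [[0.139, 0.99, 0.0], [0.99, -0.139, -0.0], [-0.0, 0.001, -1.0]]
ft_force: [-2.0, 1.7, 6.9]
grip_width: 0.048
```

```bash
python3 chk.py s3
```

```text
[ 0.59742126 -0.25305748  0.07894674] [ 9.90226595e-01 -1.39466841e-01  5.39038635e-04] [-3.33886278e+01  3.91200487e+01  6.96403955e+01 -5.22906435e-03
  7.12030268e+01 -2.53699421e+01] [-1.99736634  1.74408334  6.86647686] 0.0479804740451688 21.25
```

View pics/raw_scene.png

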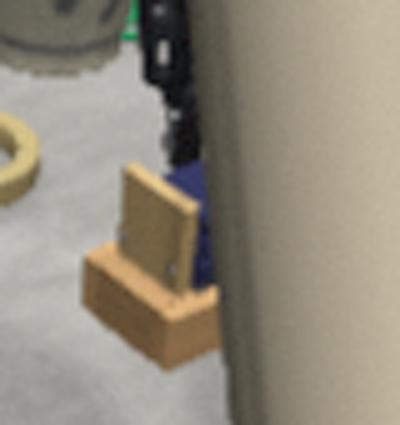

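Tile rests at about 76 mm, which matches the 76.5 mm from vision. Letting go, then straight up.

Emit:
move_arm --pt "0 0 -0.4 0" --pt "0 0 -0.4 0" --pt "0 0 -0.4 0" --pt "0 0 -0.4 0" --pt "0 0 -0.4 0" --pt "0 0 -0.4 0" --pt "0 0 -10 0" --pt "0 0 -40 0" --pt "0 0 -85 0" --pt "0 0 -130 0" --pt "0 0 -150 0" --pt "0 0 -150 0" --grip 0.15

```text
time_s: 22.55
position: [0.5982, -0.2535, 0.2328]
tool_rot: [[0.139, 0.99, 0.006], [0.99, -0.139, -0.004], [-0.003, 0.007, -1.0]]
ft_force: [-0.0, -0.1, -0.3]
grip_width: 0.0725
```

Emit:
move_arm --pt "50 0 0 0" --pt "100 0 0 0" --pt "150 0 0 0" --pt "200 0 0 0" --pt "250 0 0 0" --pt "300 0 0 0" --pt "350 0 0 0" --pt "400 0 0 0" --pt "400 0 0 0" --pt "400 0 0 0" --pt "400 0 0 0" --pt "400 0 0 0"

```text
time_s: 23.75
position: [0.6532, 0.1416, 0.228]
tool_rot: [[0.141, 0.99, -0.001], [0.99, -0.141, -0.0], [-0.0, -0.0, -1.0]]
ft_force: [-0.2, 0.2, -1.0]
grip_width: 0.0726
```

```bash
sed -i 's/^T=.*/T=box(-.025,.025,-.029,.029,.0765,.085); p=[.5973,-.2530,0]; yaw=-.14/' chk.py; python3 chk.py s4
python3 - <<'E'
from h import *
a=[cv2.imread(f"pics/raw_{n}.png") for n in("scene","top")];cv2.imwrite("pics/r4.png",np.hstack(a))
E
```

```text
[0.65319104 0.14160571 0.22804369] [ 9.89949230e-01 -1.41422388e-01 -4.79127960e-04] [ 2.10989533e+00  3.43692649e+01  5.31771043e+01 -8.54621045e-03
  9.24830696e+01  1.02396870e+01] [-0.1561218   0.18417605 -0.98825557] 0.07260160116249054 23.75
```

View pics/c_s4.png

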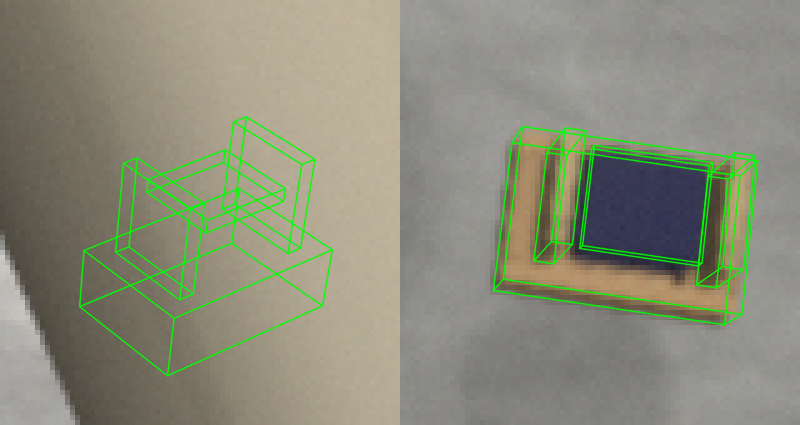

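View pics/r4.png

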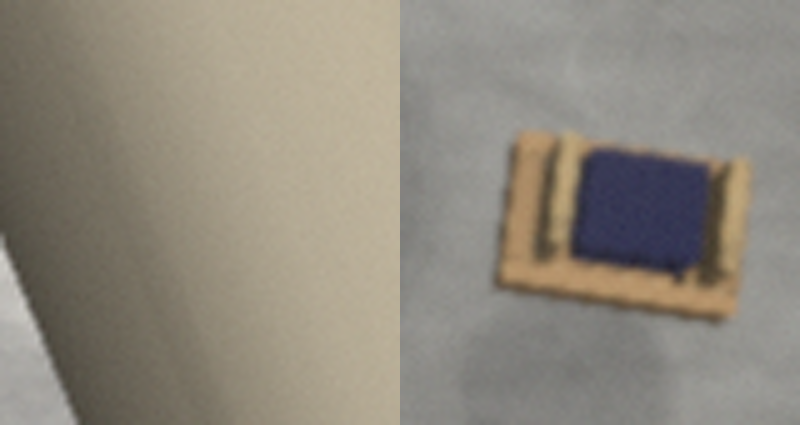

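Emit:
move_arm --pt "0 0 -45 0" --pt "0 0 -80 0" --pt "-700 -353 -80 0" --pt "-700 -353 -80 0" --pt "-700 -353 -80 0" --pt "-700 -353 -80 0" --pt "-700 -353 -80 0" --pt "-700 -353 -80 0" --pt "-700 -353 -80 0" --pt "-700 -353 -80 0" --pt "-700 -353 -80 0" --pt "-700 -353 -80 0" --pt "-700 -353 -80 0" --pt "-700 -353 -80 0" --pt "-700 -353 -80 0" --pt "-700 -353 -80 0" --pt "-700 -353 -80 0" --pt "-700 -353 -80 0" --pt "-700 -353 -80 0" --pt "-700 -353 -80 0"

```text
time_s: 25.85
position: [0.2051, -0.5011, 0.308]
tool_rot: [[0.142, 0.99, 0.0], [0.99, -0.142, 0.001], [0.001, 0.0, -1.0]]
ft_force: [0.5, -0.3, -0.7]
grip_width: 0.0726
```

```bash
sed -i 's/,roi,5,"pics\/t/,roi,5,"pics\/t/' chk.py; python3 chk.py s5
python3 - <<'E'
from h import *
a=[cv2.imread(f"pics/raw_{n}.png") for n in("scene","top")];cv2.imwrite("pics/r5.png",np.hstack(a))
E
```

```text
[ 0.20511941 -0.50107152  0.30799619] [ 9.89928287e-01 -1.41569721e-01  3.10740547e-05] [-8.02777840e+01  1.85197515e+01  6.67770631e+01  1.26746263e-02
  9.47365792e+01 -7.21380522e+01] [ 0.45117366 -0.30885779 -0.65348349] 0.07257413720142629 25.85
```

View pics/c_s5.png

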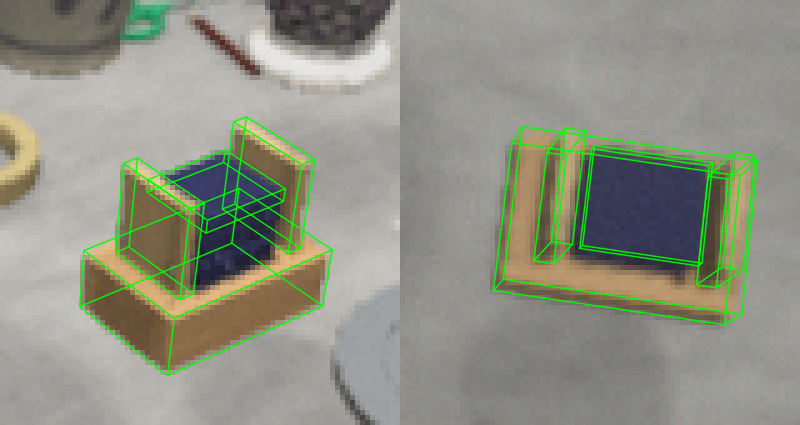

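View pics/r5.png

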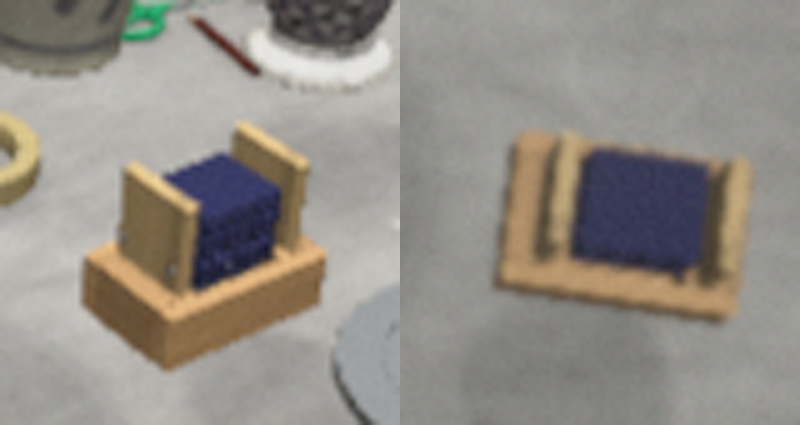

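```bash
cat > m3.py <<'E'
from h import *
import h
ims={n:cv2.imread(f"pics/{n}_s5.png")[:,:,::-1].copy() for n in("scene","top")}
R2=dict(scene=(286,148,58,60),top=(308,188,64,50))
K=[1,0,0];base=h.proj;st=(.5973,-.2530)
def proj2(n,P):
    uv=base(n,P);c=base(n,[[st[0],st[1],.05]]);return (uv-c)*K[0]+c+K[1:]
h.proj=proj2
pile=box(-.025,.025,-.029,.029,.04,.0765)
for n in R2:
    m=np.maximum(crop(wood(ims[n],40),R2[n]),crop(navy(ims[n]),R2[n]));nv=crop(navy(ims[n]),R2[n]);wd=m-nv
    def c(v,out=False):
        K[:]=[1+v[0]/100,v[1],v[2]];yaw=v[3]/100;d=(v[4]/1000,v[5]/1000,v[6]/100)
        C,S_=np.cos(d[2]),np.sin(d[2])
        t=box(-.025,.025,-.029,.029,.0765,.085)@np.array([[C,S_,0],[-S_,C,0],[0,0,1]])+[d[0],d[1],0]
        p=(*st,yaw)
        a=render(n,[pile,t],p,R2[n])
        occ=[STK[2]] if n=="scene" else [STK[2]]
        a=a*(1-render(n,occ,p,R2[n]))
        u=render(n,STK+[pile,t],p,R2[n])
        return np.abs(u-m).sum()+np.abs(a-nv).sum()
    v=np.array([0,0,0,-14,0,0,0.])
    for it in range(6):
        r=minimize(c,v,method="Nelder-Mead",options=dict(initial_simplex=v+np.vstack([np.zeros(7),np.diag([2,1,1,3,4,4,4])*(1 if it%2 else -.6)]),maxiter=700,adaptive=True,xatol=.02,fatol=.1));v=r.x
    print(n,r.fun,v.round(2))
E
python3 m3.py
```

```text
scene 94.573486328125 [ -1.97  -0.31   0.17 -14.    -1.86   1.53   2.08]
top 190.389892578125 [ -2.     0.05   0.1  -14.31  -2.52   1.2    1.66]
```

Both views agree: the tile is about 2 mm off in x and 1.3 mm in y, and about 0.02 rad off square, all within limits. Handing in.

```bash
python3 -c "
from rig import env
print(env.close_job(), env.observe()['time_s'])"
```

```text
the job is handed in; nothing more can be done
the job is handed in; nothing more can be done
```

The navy tile now lies on the pile between the stacker's cheeks, and I handed the job in at about 26 s. I took it from the rack by its 58 mm ends, set it down on the bare table and let go. I then took it again by its 50 mm sides, lowered it until I felt it resting on the pile, and only then released it.

**Resting height:** the tile came to rest with its underside at about 76 mm, where the two-view fit had put the pile top at 76.5 mm. The upward force on the tool at release was about 7 N.

**Final pose:** after moving the arm clear, both views put the tile about 2 mm (scene camera 1.9, top 2.5) off centre along the stacker's x. Along y it was about 1.4 mm off, and about 0.02 rad off square. All of these are inside the limits.

**Checks that disagreed or were not made:**
- In the first fits the two cameras gave stacker yaws of -0.12 and -0.15 rad. Allowing each view a scale error of about 2 % brought them together at -0.14 rad, the value I used.
- While the tile was being lowered, the arm blocked the top view completely and the scene view in part.
- I did not measure the cream tile again at the end; I made no deliberate contact with it.

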